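# Lock the instrument transit case

### The job

The repaired instrument is packed: push the case's lid fully shut, swing the hasp over flat so that the staple stands through its slot, then push the locking pin fully home through the staple until its head meets the guide. Leave the other things on the bench where they are.

Things in the scene. Friction and masses are not known exactly. Their poses are not given: they have to be found in the camera images.
- case: Fixed aluminium case; origin mid underside. Axes x' front (latch side) to rear, y' along its width, z up; numbers are mm in this frame. Body 170 (x') x 260 (y'), 100 high with the lid shut (rim 75, lid 25 thick). Steel latch shelf on the front: x' -136 to -86, y' -42 to 90, top z 100, level with the shut lid's top.
- lid (a joint): Lid angle, rad: 0 shut, positive open (front edge raised; hinge along y' at x' 85, z 75). Stiff hinge, stays at any angle; pressing its top down with 2 to 10 N (more near the hinge) shuts it. Starts half open, 0.3 to 0.65.
- lid_edge (a point): Middle of the lid's upper front edge (lid shut: x' -85, y' 0, z 100).
- hasp (a joint): Hasp angle relative to the lid, rad: 0 flat forward over the staple, pi/2 upright, more leans back over the lid (stop at 2.5). Starts 1.9 to 2.4, leaning back. Friction hinge: stays at any angle; about 1 N at its tip swings it.
- hasp_hinge (a point): Middle of the hasp's hinge, on top of the lid 22 mm behind its front edge (lid shut: x' -63, y' 50, z 103); hinge along y'. Hasp: steel plate 56 mm wide (along y'), 4 thick, slot 23 to 60 mm from the hinge, 14 wide, which goes over the staple. Lying flat its top is at z 105.
- hasp_tip (a point): Middle of the hasp's rolled tip, 73 mm from its hinge.
- staple (a point): Middle of the opening of the staple, a fixed upright loop of 6 mm steel wire on the latch shelf: x' -103, y' 50, z 112.5. Its legs stand 10 mm either side along x', so its 14 mm wide opening faces along y'. Top at z 126, 6 mm thick along y'. Axes as the case's.
- guide (a point): Mouth of the pin's guide, on the pin's axis: outer (-y') face of the outer of two fixed eyes on the shelf, in line with the staple: x' -103, y' -42, z 112.5. Eyes: 19 mm wide, top z 122, y' -42 to -32 and 2 to 12; bore 9.2 mm square.
- pin_head (a point): Middle of the outer (-y') face of the loose pin's round head, 24 mm wide, 12 thick. Pushed to +y' the pin slides in its guide (axis z about 112) with under 1 N until the head stops against the guide: this face is then 12 mm to -y' of point guide. Starts 52 to 60 mm short of that. The head overhangs the shelf's end, clear down to the bench.
- pin_tip (a point): Rounded tip of the pin (shank 8 mm thick, 110 long); starts inside or just past the inner eye, short of the hasp; ends 18 mm past the staple's middle to +y'.
- driver: Bystander: small screwdriver lying in front of the case, 170 mm long.
- parts_cup: Bystander: white cup, 60 mm wide, 50 mm high.
- flux_jar: Bystander: amber jar, 48 mm wide, 60 mm high.
- screw_tray: Bystander: grey divided tray 100 x 140 x 25 mm.
- eyepiece: Bystander: black eyepiece barrel, 52 mm wide, 60 mm high.
- tape_roll: Bystander: blue ring (empty tape core), 64 mm wide, 18 mm high.
- wrench: Bystander: small steel wrench lying behind the case, 150 mm long.
Things that resemble listed ones, but are neither listed nor needed, are in the scene too. What is shaped like the part that bears pin_head but red is not meant.

How it is judged:
On the way, in this order (a step that is already met when the one before it is completed fails the run):
1. the lid is shut (within 0.05 rad) (value of joint lid below 0.05 rad), for 0.2 s.
2. the lid is shut and the hasp lies flat over the staple (within 0.08 rad) (value of joint lid below 0.05 rad and value of joint hasp below 0.08 rad), for 0.2 s.
3. the pin is through the staple, its head within 4 mm of the guide (all of step 2 and y of pin_tip in the frame of staple above 0.014 m and x of pin_tip in the frame of staple between -0.007 and 0.007 m and z of pin_tip in the frame of staple between -0.009 and 0.009 m and distance between pin_head and guide below 0.0165 m), for 0.2 s.
At the end, for the whole second after the job is handed in: Lid shut within 0.05 rad, hasp flat over the staple within 0.08 rad, the pin at rest through the staple's opening with its tip at least 14 mm past the staple's middle and its head within about 4 mm of the guide (all of step 3 and linear speed of pin below 0.02 m/s); the robot touches nothing.
It fails at once if a bystander is moved by more than 30 mm (distance of any of driver, parts_cup, flux_jar, screw_tray, eyepiece, tape_roll, wrench from where it was at the start of the episode above 0.03 m).
It also fails if it takes over 48 s, if anything falls off the work surface, if the arm or the gripper's body presses on something with over 40 N, if the wrist force passes 120 N, or if a joint passes its speed limit or range.

### The arm

A 7-joint arm with a two-finger parallel gripper is mounted at the origin on the work surface. World frame = base frame: x ahead of the robot, y to its left, z up, the work surface at z = 0. Lengths are in m, angles in rad, forces in N, time in s.
With the tool pointing down it reaches from about 0.4 to 0.9 m from the base axis. Payload 5.5 kg.
Tool frame: the origin (TCP) lies midway between the tips of the shut fingers; the grasp point (between the pads) lies 19 mm behind it (manip.grip_depth is the distance from the TCP to the grasp point, in m); z points along the fingers, y is the line along which they close (so a half turn about z gives the same grasp; the last joint's range is limited). The gripper opens to 92 mm and grips with 3 to 60 N. Pads are 19 mm wide; open, the fingers measure 130 mm over their backs; the gripper's body (75 mm by 190 mm) begins 47 mm behind the grasp point.
Start: joints at [-0.932, 0.501, -0.427, 1.55, 0.221, 1.138, -0.21], TCP at [0.239, 0.605, 0.227] pointing down, gripper open.
Joint ranges: [-2.88, 2.88], [-0.31, 2.03], [-1.54, 1.56], [0.2, 2.42], [-1.41, 4.55], [0.19, 2.02], [-2.57, 2.57]. Speed limits (rad/s): [2.57, 2.57, 3.14, 3.14, 3.14, 3.14, 3.14].

### API

Orientations are given as a unit quaternion [x, y, z, w].
In Python, from bench import manip, effector, viewer gives the robot as it stands. Calls block until the motion is done:
- manip.move_pose(position, orientation): joint-space move of the TCP to a pose.
- manip.servo_line(position, ori=None, vel=0.15): straight line of the TCP; ori=None keeps the orientation; vel is the mean speed in m/s.
- manip.movej(angles): joint-space move.
- effector.open_jaws() and effector.close(f_grip=None): open the fingers fully, or close them until they stop; f_grip is the grip in N (None keeps the last).
- manip.sleep(seconds).
- manip.solve_ik(position, orientation): joint angles nearest the present ones, or None.
- viewer.get_image(name): name is "scene" or "top"; returns the picture (480x640x3 uint8, red, green, blue); there is no depth.
- viewer.get_calibration(name): a dict with "vfov" (degrees; the focal length in pixels is half the picture's height over the tangent of half this angle, whatever the lens; pixels are square), "cx", "cy" (the principal point, pixels), "dist_coeffs" ([k1, k2, p1, p2, k3] as OpenCV has them; the pictures are not rectified), "eye" and "attitude" of the camera in the world. Camera axes: x right, y down, z forward; pixel columns grow to the right and rows downward; lengths in m; the calibration is good to about 2 mm. A picture is of the moment at which its call begins. get_calibration takes no time and is no camera call.
A pose or a line that the arm cannot do raises manip.PlanningError and nothing moves.
- manip.hand_in(): hands the job in; it is judged then, once.
Readings, each from a call of its own:
- manip.current_clock(): time.
- manip.current_q(): joint angles.
- manip.current_joint_velocities(): joint speeds.
- manip.current_tau(): joint torques, N m.
- manip.current_tool_pos(): TCP position.
- manip.current_tcp_rot(): TCP orientation.
- manip.current_force(): force on the tool from outside, world axes, zero at the start.
- manip.current_wrist_torque(): the same for the moment, N m.
- manip.current_finger_gap(): finger opening in m.
- manip.current_gripper_force(): force on a finger pad.
Only numpy, scipy, OpenCV 4.12 (cv2) and the standard library are available. Lean on these libraries where they do the work, as an engineer would, in place of code of your own. Each camera call takes 0.05 s, during which the arm holds its last target. There are 200 camera calls.

## Working session

There is one attempt and no reset: what is moved stays moved. The work goes in short steps, each a Python script; the robot and the scene stay as the last script left them, time stands still between calls to the robot, and variables do not carry over. Pictures are saved under pics/ and viewed, at most 10 in all, crops included, and the job is handed in when it is done.

```bash
mkdir -p pics; ls
python3 - <<'E'
from bench import manip, effector, viewer
import cv2
for n in("scene","top"):
    cv2.imwrite(f"pics/{n}0.png",viewer.get_image(n)[:,:,::-1]); print(viewer.get_calibration(n))
print(manip.current_clock(),manip.current_tcp_rot(),manip.grip_depth)
E
```

```text
pics
{'vfov': 50.99496387876819, 'cx': 318.7670949569108, 'cy': 238.96850402351382, 'dist_coeffs': array([-0.03237742,  0.        ,  0.        ,  0.        ,  0.        ]), 'eye': array([ 1.15111652, -0.4449494 ,  0.83955652]), 'attitude': array([ 0.80581323,  0.46175537, -0.18886344, -0.31902606])}
{'vfov': 42.76505870028082, 'cx': 325.10249589988507, 'cy': 241.3250993624026, 'dist_coeffs': array([-0.00793727,  0.        ,  0.        ,  0.        ,  0.        ]), 'eye': array([ 0.32473624, -0.09537751,  1.31324431]), 'attitude': array([-0.70245651,  0.70644761, -0.06309902,  0.05920423])}
0.1 [ 1.86765620e-01  9.82404093e-01 -8.70970448e-04 -2.06237201e-04] 0.0188
```

View pics/scene0.png

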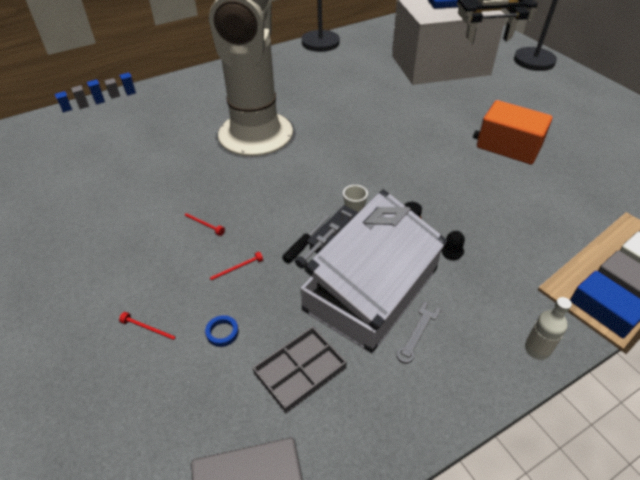

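View pics/top0.png

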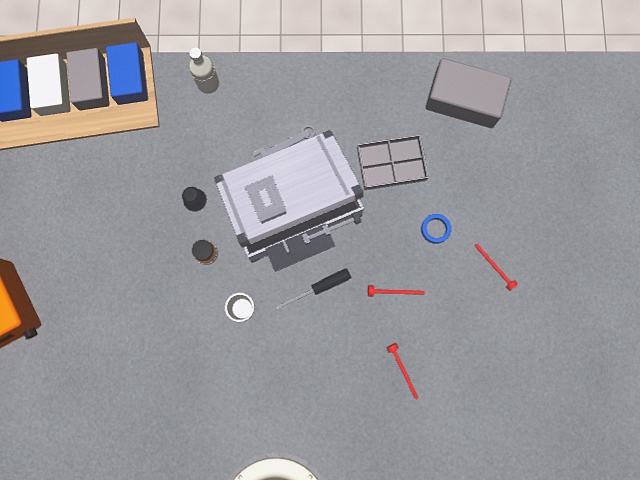

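Run:
```python
import cv2
a=cv2.imread("pics/top0.png")[125:280,200:380];cv2.imwrite("pics/topc.png",cv2.resize(a,None,fx=4,fy=3.8710,interpolation=cv2.INTER_CUBIC) if 0 else cv2.resize(a,(696,600),interpolation=cv2.INTER_CUBIC))
a=cv2.imread("pics/scene0.png")[175:315,270:450];cv2.imwrite("pics/scenec.png",cv2.resize(a,(756,588),interpolation=cv2.INTER_CUBIC))
```

```text
(no output)
```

View pics/topc.png

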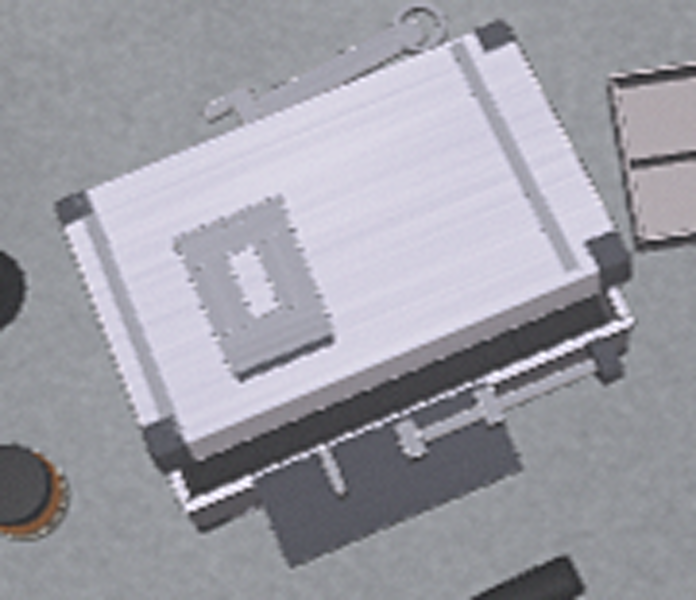

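View pics/scenec.png

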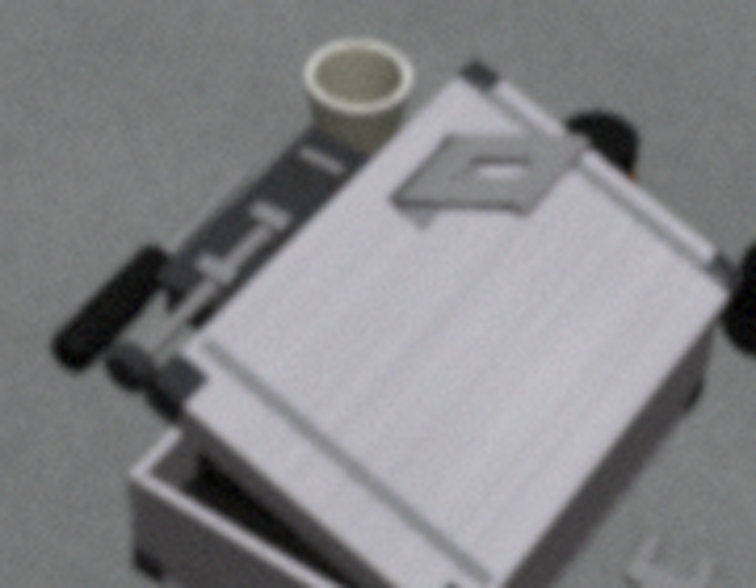

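The shelf, staple, eyes and pin with its dark head are on the front (robot-facing) side of the case. In the top view the shelf's front corners are at about (276,271) and (335,245), the staple at (286,247) and the head at (357,219). The pin-shaped things are that dark head in the guide and three red ones lying loose at (370,291), (512,285) and (393,348). The dark one fits because it sits in the guide and isn't red, and the crop above confirms it.

```bash
cat > h.py <<'E'
import numpy as np, cv2
from scipy.spatial.transform import Rotation as R
from bench import manip, effector, viewer
def ray(n,p):
    c=viewer.get_calibration(n); f=240/np.tan(np.radians(c["vfov"]/2))
    K=np.array([[f,0,c["cx"]],[0,f,c["cy"]],[0,0,1]])
    u=cv2.undistortPoints(np.array([[p]],float),K,c["dist_coeffs"])[0,0]
    return c["eye"],R.from_quat(c["attitude"]).apply([*u,1])
def onz(n,p,z):
    e,d=ray(n,p); return (e+d*(z-e[2])/d[2])
def proj(n,P):
    c=viewer.get_calibration(n); f=240/np.tan(np.radians(c["vfov"]/2))
    K=np.array([[f,0,c["cx"]],[0,f,c["cy"]],[0,0,1]])
    q=R.from_quat(c["attitude"]).inv().apply(np.atleast_2d(P)-c["eye"])
    return cv2.projectPoints(q,np.zeros(3),np.zeros(3),K,c["dist_coeffs"])[0][:,0]
def rigid(A,B): # 2D B=Rot A+t
    A,B=np.array(A),np.array(B); a,b=A.mean(0),B.mean(0); z=((B-b)@[1,1j])@np.conj((A-a)@[1,1j])
    th=np.angle(z); r=np.array([[np.cos(th),-np.sin(th)],[np.sin(th),np.cos(th)]])
    return th,b-r@a
E
python3 - <<'E'
from h import *
t=lambda x,y:("top",(200+x/3.867,125+y/3.871)); s=lambda x,y:("scene",(270+x/4.2,175+y/4.2))
L=[(t(293,566),(-136,90,100)),(t(521,466),(-136,-42,100)),(t(186,513),(-85,130,75)),(t(632,322),(-85,-130,75)),(t(334,470),(-103,50,126)),
(t(413,440),(-103,7,122)),(t(488,405),(-103,-37,122)),(s(135,478),(-85,-130,75)),(s(322,158),(-103,50,126)),(s(270,213),(-103,7,122)),(s(215,265),(-103,-37,122))]
A=[np.array(m[:2])/1e3 for _,m in L]; B=[onz(*p,m[2]/1e3)[:2] for p,m in L]
th,tt=rigid(A,B); r=R.from_rotvec([0,0,th]); T=np.array([*tt,0]); print(th,tt)
for a,b in zip(A,B): print(a*1e3,np.round((r.apply([*(b-tt),0],inverse=True)[:2]-a)*1e3,1))
def local(p): e,d=ray(*p); return r.apply(e-T,inverse=True),r.apply(d,inverse=True)
def ony(p,y): e,d=local(p); return e+d*(y-e[1])/d[1]
def two(p,q):
    (e,d),(g,h)=local(p),local(q); k=np.linalg.lstsq(np.c_[d,-h],g-e,rcond=None)[0]; P,Q=e+k[0]*d,g+k[1]*h; return np.round(1e3*(P+Q)/2,1),np.round(1e3*np.linalg.norm(P-Q),1)
# lid upper front right corner, left corner, hasp
print(two(t(632,243),s(180,360)), two(t(165,445),s(478,62)))
print("hasp hinge R end",two(t(333,343),s(395,205)),"hinge L",two(t(240,380),s(395,205)))
print("tip corners", two(t(177,240),s(590,145)),two(t(285,197),s(527,212)))
print("head",two(t(608,362),s(130,362)), r.apply(np.subtract(onz(*t(608,362),.112),T),inverse=True))
E
```

```text
0.4192020658631076 [ 0.63783083 -0.02897469]
[-136.   90.] [-0.8 -1.8]
[-136.  -42.] [-1.7  1.5]
[-85. 130.] [ 0.9 -1.2]
[ -85. -130.] [-2.4  0.7]
[-103.   50.] [-1.2 -0.9]
[-103.    7.] [-2.9 -0.9]
[-103.  -37.] [-2.1  0.7]
[ -85. -130.] [4.5 0.2]
[-103.   50.] [3.3 0.2]
[-103.    7.] [1.9 0.4]
[-103.  -37.] [0.4 1.2]
(array([ -62.4, -127.8,  166. ]), np.float64(13.0)) (array([-60.8, 122.7, 155.4]), np.float64(6.2))
hasp hinge R end (array([-45.8,  25.2, 144.2]), np.float64(4.9)) hinge L (array([-50.1,  65.5, 113.1]), np.float64(28.0))
tip corners (array([ 24.6,  75.5, 182.1]), np.float64(4.5)) (array([ 22.9,  19. , 184.1]), np.float64(6.3))
head (array([-106.3, -101.6,  111.5]), np.float64(5.1)) [-0.10830234 -0.10317682  0.112     ]
```

The fit agrees to about 3 mm: yaw 0.419, lid about 0.36 rad, hasp about 2.3 rad, head face at about y' -105. Next I'll shut the lid by pressing at y' -85, clear of the hasp.

```bash
cat >> h.py <<'E'
TH=0.4192; T0=np.array([0.6378,-0.0290,0]); RC=R.from_rotvec([0,0,TH])
W=lambda x,y,z: T0+RC.apply(np.array([x,y,z])/1e3)
def down(k=0): return (R.from_rotvec([0,0,TH+k*np.pi])*R.from_rotvec([np.pi,0,0])).as_quat()
def log(*a): print(*a,round(manip.current_clock(),2),np.round(manip.current_tool_pos(),4),np.round(manip.current_force(),1))
E
python3 - <<'E'
from h import *
for k in(0,1):
    print(k,[None if q is None else np.round(q,2) for q in(manip.solve_ik(W(*p),down(k)) for p in((-60,-85,280),(-60,-85,98),(25,50,135),(-130,50,104),(-103,-150,102),(-103,-73,102)))])
E
```

```text
0 [array([-0.05,  0.4 ,  0.29,  1.56, -0.12,  1.2 , -0.89]), array([-0.06,  0.59,  0.3 ,  1.72, -0.22,  0.86, -0.81]), array([-0.24,  0.55,  0.22,  1.67, -0.14,  0.93, -1.12]), array([-0.19,  0.38,  0.24,  2.04, -0.13,  0.73, -1.01]), array([ 0.05,  0.6 ,  0.34,  1.7 , -0.25,  0.88, -0.67]), array([-0.04,  0.52,  0.3 ,  1.83, -0.21,  0.82, -0.79])]
1 [array([ 0.17,  0.39, -0.  ,  1.55,  0.  ,  1.2 ,  2.16]), array([ 0.27,  0.58, -0.14,  1.71,  0.1 ,  0.86,  2.08]), array([ 0.14,  0.57, -0.31,  1.65,  0.2 ,  0.95,  1.75]), array([ 0.17,  0.38, -0.18,  2.03,  0.1 ,  0.74,  1.92]), array([ 0.34,  0.58, -0.07,  1.68,  0.05,  0.87,  2.24]), array([ 0.27,  0.51, -0.1 ,  1.81,  0.07,  0.82,  2.12])]
```

Run:
```python
from h import *
effector.close(5)
p=manip.current_tool_pos(); manip.servo_line([p[0],p[1],.33],vel=.2)
manip.move_pose(W(-60,-85,260),down()); log("above")
manip.servo_line(W(-60,-85,165),vel=.15); log("165")
for z in range(155,94,-5):
    manip.servo_line(W(-60,-85,z),vel=.06); f=manip.current_force()[2]; log(z)
    if f>18 or (z<=106 and f>14): break
manip.sleep(.2); log("end")
cv2.imwrite("pics/scene1.png",viewer.get_image("scene")[:,:,::-1][120:360,220:500])
```

```text
above 5.12 [ 0.6179 -0.1295  0.2599] [-0.1  0.8 -1.1]
165 5.9 [ 0.6183 -0.1312  0.1658] [ 0.9 -0.9  0.1]
155 6.22 [ 0.6176 -0.131   0.1551] [ 0.3 -0.1 -0.4]
150 6.47 [ 0.6176 -0.1312  0.1499] [ 0.4  0.  -0.1]
145 6.72 [ 0.6175 -0.131   0.1446] [0.4 0.5 0.6]
140 6.97 [ 0.6173 -0.1309  0.1395] [ 0.7 -0.  -0.4]
135 7.22 [ 0.6173 -0.131   0.1345] [-0.5  0.3  0.1]
130 7.47 [ 0.6173 -0.1309  0.1295] [-0.   0.2  0.5]
125 7.72 [ 0.6173 -0.1309  0.1245] [ 0.3 -0.1  0.3]
120 7.97 [ 0.6173 -0.131   0.1195] [ 0.3 -0.3  0.2]
115 8.22 [ 0.6173 -0.131   0.1145] [-0.1 -0.1 -0.3]
110 8.47 [ 0.6173 -0.1309  0.1095] [-0.2 -0.3 -0.3]
105 8.72 [ 0.6173 -0.1309  0.1045] [-0.6  0.5 -0.2]
100 8.97 [ 0.6181 -0.1312  0.1004] [-0.4 -0.2  3.9]
95 9.22 [ 0.6183 -0.1313  0.0999] [-11.4   3.1  33.6]
end 9.42 [ 0.6183 -0.1312  0.1   ] [-12.1   2.7  32.8]
```

Run:
```python
import cv2
a=cv2.imread("pics/scene1.png");cv2.imwrite("pics/scene1b.png",cv2.resize(a,(700,600),interpolation=cv2.INTER_CUBIC))
```

```text
(no output)
```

View pics/scene1b.png

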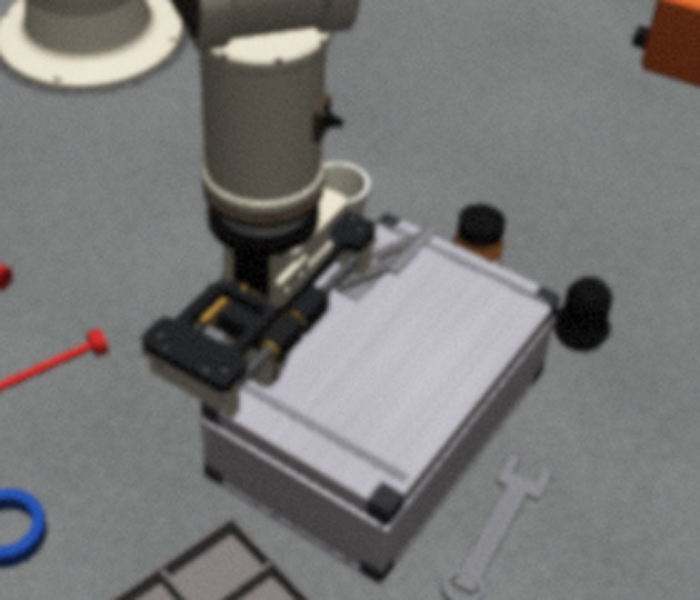

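The lid is shut and the hasp still leans back. Next I'll swing the hasp from behind and press its tip down.

Run:
```python
from h import *
manip.servo_line(W(-60,-85,190),vel=.2)
manip.servo_line(W(35,-60,190),vel=.25)
manip.servo_line(W(35,50,190),vel=.25); log("behind")
manip.servo_line(W(35,50,137),vel=.15)
for x in range(15,-131,-18):
    manip.servo_line(W(max(x,-129),50,137),vel=.12); log(x)
manip.servo_line(W(-130,50,137),vel=.1); log("fwd")
for z in (125,118,112,109,107,105,103):
    manip.servo_line(W(-131,50,z),vel=.06); log(z)
    if manip.current_force()[2]>8: break
manip.sleep(.3); log("end")
manip.servo_line(W(-131,50,190),vel=.2)
manip.servo_line(W(-131,-150,190),vel=.3)
for n in("top","scene"): cv2.imwrite(f"pics/{n}2.png",viewer.get_image(n)[:,:,::-1])
a=cv2.imread("pics/top2.png")[125:280,200:380];b=cv2.imread("pics/scene2.png")[175:330,270:450]
cv2.imwrite("pics/both2.png",cv2.resize(cv2.hconcat([a,b]),(800,344),interpolation=cv2.INTER_CUBIC))
```

```text
behind 11.22 [0.6486 0.0303 0.1901] [-0.6  0.2  0.8]
15 12.04 [0.6319 0.0222 0.1384] [ 0.  -0.8 -0.6]
-3 12.34 [0.6154 0.0155 0.1377] [0.5 0.4 0.1]
-21 12.64 [0.5985 0.0081 0.1371] [-0.9 -0.5 -0.7]
-39 12.94 [0.5819 0.0007 0.1369] [ 0.3  0.7 -0.2]
-57 13.24 [ 0.5655 -0.0066  0.137 ] [0.1 0.6 0.6]
-75 13.54 [ 0.5491 -0.0139  0.1371] [ 0.7 -0.1  0. ]
-93 13.84 [ 0.5326 -0.0212  0.1371] [-0.1  0.2 -0.7]
-111 14.14 [ 0.5164 -0.0283  0.1371] [0.6 0.5 1. ]
-129 14.44 [ 0.501  -0.035   0.1376] [-0.4 -1.   1. ]
fwd 14.69 [ 0.4982 -0.0365  0.1367] [ 0.3 -0.2 -0.3]
125 15.04 [ 0.497  -0.0367  0.1242] [ 0.2 -0.   0.2]
118 15.31 [ 0.4974 -0.0367  0.1175] [ 0.  -0.2 -0.1]
112 15.56 [ 0.4975 -0.0366  0.1116] [ 0.2 -0.2  0.2]
109 15.81 [ 0.4978 -0.0366  0.1089] [ 0.6 -0.2 -0.7]
107 16.06 [ 0.498  -0.0367  0.1079] [-3.6 -0.1  8.7]
end 16.36 [ 0.498  -0.0367  0.1079] [-2.9  0.6  9.7]
```

View pics/both2.png

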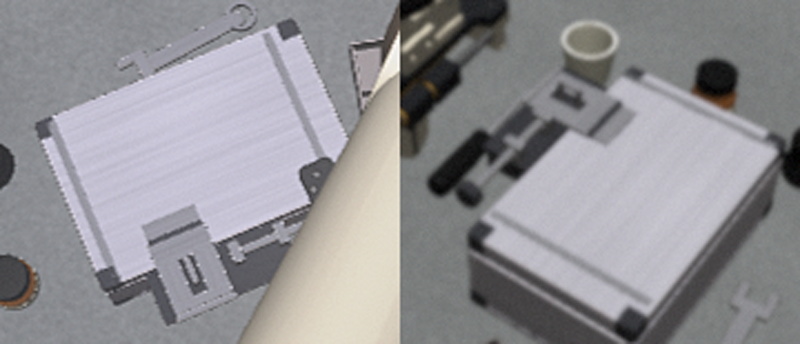

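The hasp lies flat with the staple through its slot, and the pin head is visible in the scene view at about (301,261). Now I'll push the pin.

Run:
```python
from h import *
print(RC.apply(onz("scene",(300.6,261.4),.112)-T0,inverse=True)*1e3)
X=-104
manip.servo_line(W(X,-155,190),vel=.2)
manip.servo_line(W(X,-155,104),vel=.15); log("low")
L=lambda: np.round(RC.apply(manip.current_tool_pos()-T0,inverse=True)*1e3,1)
y=-140
while y<-62:
    y+= 10 if y<-85 else 3
    manip.servo_line(W(X,y,104),vel=.08)
    f=RC.apply(manip.current_force(),inverse=True); print(y,L(),np.round(f,1))
    if f[1]<-6: break
manip.sleep(.2); log("end")
cv2.imwrite("pics/scene3.png",viewer.get_image("scene")[:,:,::-1])
```

```text
[-104.38874168 -100.96538555  112.        ]
low 18.85 [ 0.6062 -0.2133  0.1047] [-0.2 -0.8  1. ]
-130 [-103.4 -129.2  104.5] [0.6 0.2 0. ]
-120 [-103.9 -119.5  104.1] [ 0.7 -0.4 -0. ]
-110 [-103.8 -109.   103.9] [-0.   1.9 -0.1]
-100 [-103.8  -98.9  103.8] [-0.3  0.1 -0.3]
-90 [-103.8  -89.1  103.9] [-0.1 -0.2 -0.3]
-80 [-103.8  -79.1  104. ] [-0.4 -0.5  0.3]
-77 [-104.   -76.9  104. ] [0.6 0.3 0. ]
-74 [-104.   -73.8  104. ] [-0.2 -0.4  0. ]
-71 [-104.1  -71.8  104.2] [ 0.6 -3.   0.4]
-68 [-104.2  -71.6  104.5] [-0.4 -9.3 -4. ]
end 21.88 [ 0.5718 -0.1369  0.1045] [ 3.6 -8.3 -2.9]
```

Run:
```python
from h import *
manip.servo_line(W(-104,-120,104.5),vel=.1)
manip.servo_line(W(-104,-150,250),vel=.2)
manip.servo_line(W(-104,-260,300),vel=.3); log("away")
for n in("top","scene"): cv2.imwrite(f"pics/{n}4.png",viewer.get_image(n)[:,:,::-1])
a=cv2.imread("pics/top4.png")[190:280,240:360];b=cv2.imread("pics/scene4.png")[190:280,280:400]
cv2.imwrite("pics/both4.png",cv2.resize(cv2.hconcat([a,b]),(800,300),interpolation=cv2.INTER_CUBIC))
for n,o in(("top",(240,190)),("scene",(160,190))):
    print(n,(proj(n,[W(-103,-54,112.5),W(-103,68,112.5),W(-103,50,126),W(-103,-42,122)])-o)*800/240)
```

```text
away 24.04 [ 0.6479 -0.3091  0.2979] [ 0.   0.  -0.5]
top [[312.7060322  120.09174137]
 [126.08532113 202.90890092]
 [152.47443015 186.87722501]
 [294.63715898 125.09678463]]
scene [[518.77095167 189.32959896]
 [632.88700891  72.96198089]
 [617.5974151   73.43385591]
 [530.53836468 166.1710008 ]]
```

View pics/both4.png

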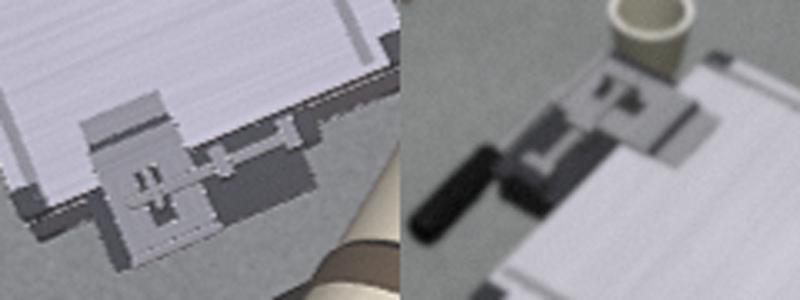

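The pin runs through the staple. Its tip is at crop pixel (130,203), against (126,203) predicted for fully home, and the head is against the outer eye. The hasp is flat and the robot is clear.

```bash
python3 -c "
from bench import manip
print(manip.hand_in())"
```

```text
the job is handed in; nothing more can be done
None
```

I handed the job in at about 24 s: the lid is shut, the hasp lies flat over the staple and the pin is home through it, as far as the cameras and contact forces show. No verdict came back.

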